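Hold the test-box lid at its balance point for the stay fitter

ROBOT

A 6-joint arm with a two-finger parallel gripper is mounted at the origin on a cart in front of the work surface, level with it; the furniture and walls round the work are solid. World frame = base frame: x ahead of the robot, y to its left, z up, the work surface at z = 0. Lengths are in m, angles in rad, forces in N, time in s.
With the tool pointing down it reaches from about 0.375 to 0.925 m from the base axis. Payload 5.7 kg.
Tool frame: the origin (TCP) lies midway between the tips of the shut fingers; the grasp point (between the pads) lies 19 mm behind it; z points along the fingers, x is the direction in which the jaws open and shut, and the axes are right-handed (so a half turn about z gives the same grasp; the last joint's range is limited). The gripper opens to 88 mm and grips with 3 to 60 N. Pads are 20 mm wide; open, the fingers measure 115 mm over their backs; the gripper's body (75 mm by 178 mm) begins 61 mm behind the grasp point.
Start: joints at [1.027, 0.359, 1.51, -0, 1.272, -0.115], TCP at [0.249, 0.546, 0.223] pointing down, gripper open.
Joint ranges: [-2.97, 2.97], [-1.01, 2.36], [0.21, 2.38], [-0.96, 4.11], [0.2, 2.71], [-2.98, 2.98]. Speed limits (rad/s): [2.39, 2.39, 3.14, 3.14, 3.14, 3.14].

INTERFACE

Orientations are given as a unit quaternion [x, y, z, w].
In Python, from bench import move_ptp, servo_line, goto_joints, move_gripper, sleep, inverse_kinematics, capture, PlanningError, close_job, spot_in, silhouettes, current_clock, current_joint_pos, current_qvel, current_joint_torque, current_position, current_orientation, current_force, current_torque, current_finger_gap gives the robot as it stands. Calls block until the motion is done:
- move_ptp(position, orientation): joint-space move of the TCP to a pose.
- servo_line(position, orientation=None, rate=0.15, contact_N=None): straight line of the TCP; orientation=None keeps the orientation; rate is the mean speed in m/s. With contact_N (N) it stops when the force on the tool has changed by that much, and returns True; else False.
- goto_joints(angles): joint-space move.
- move_gripper(opening): finger opening in m; the grip force is fixed at half the most; returns when the fingers have stopped.
- sleep(seconds).
- inverse_kinematics(position, orientation): joint angles nearest the present ones, or None.
- capture(name): name is "scene" or "top"; returns a dict with "image" (384x512x3 uint8, blue, green, red), "range_z" (384x512 float32, m along the optical axis (not along the pixel's ray), 0 where there is no reading), "intrinsics" (3x3 intrinsics, pixels), "R" (3x3) and "t" (3): a world point X has camera coordinates R X + t. Camera axes: x right, y down, z forward; pixel columns grow to the right and rows downward; lengths in m; the calibration is good to about 2 mm. A picture is of the moment at which its call begins.
A pose or a line that the arm cannot do raises PlanningError and nothing moves.
- close_job(): hands the job in, once; it reports no verdict.
Trained networks look in the newest picture that a camera, given by its name, has taken for a name from the list of things; names that differ only in an ending like _2 or _b are one class to them, and where a whole thing is asked for, a point or a joint stands for the part that bears it (a point fixed in the world has none). Each returns a list of dicts, best first, with "conf" (0 to 1); they miss things now and then, are a little off and sometimes report something else, mostly with a low value. They report only what shows in the picture. A call takes as long as a camera call. They do not tell look-alikes from the thing itself.
- spot_in(camera, query): "xy" ([column, row] in pixels, amid what is visible of it).
- silhouettes(camera, query): "region" (384x512 bool, what is visible of it) and "xy" ([column, row] in pixels, amid what is visible of it).
Readings, each from a call of its own:
- current_clock(): time.
- current_joint_pos(): joint angles.
- current_qvel(): joint speeds.
- current_joint_torque(): joint torques, N m.
- current_position(): TCP position.
- current_orientation(): TCP orientation.
- current_force(): force on the tool from outside, world axes, zero at the start.
- current_torque(): the same for the moment, N m.
- current_finger_gap(): finger opening in m.
Only numpy, scipy, OpenCV 4.12 (cv2) and the standard library are available. Lean on these libraries where they do the work, as an engineer would, in place of code of your own. Each camera call takes 0.05 s, during which the arm holds its last target.

TASK

I want to pin the loose stay arm onto the lid of the dark-test box with no load in it. Lift the oil bottle off the lid and stand it upright on the bench clear of the box, let go of it, then take the lid by its ball knob, swing it up to its balance point, where it would fall neither shut nor over backwards, and finish while still gripping the knob and holding the lid still there. Don't lay the bottle over, don't let the lid drop shut or tip over backwards, and leave the stud, lens and brush lying in front of the box alone.

Things in the scene. Friction and masses are not known exactly. Their poses are not given: they have to be found in the camera images.
- test_box: Grey sheet-steel dark-test box, 164 (x) x 180 (y) x 74 mm high, screwed down; foot lugs reach 111 mm to either side. Origin: centre of its underside, on the bench; x to its rear (hinge) side, y to its left, z up. The flat lid's top is 79 mm above the bench when shut; its edges reach 88 mm in front and 96 mm to the sides of the origin. A flat stay arm hangs at the right (-y) side.
- tube_top (a point): Top centre of the round viewing tube that stands on the lid: 50 mm diameter, on a 62 mm flange. Shut, it is 20 mm behind the box's origin and 130 mm above the bench. Turns with the lid.
- hinge (a point): Middle of the lid's hinge line at the rear top edge, 88 mm behind the box's origin, 76 mm above the bench. The hinge line runs along the box's y axis; axes as the box's.
- knob (a point): Centre of the black ball knob, 28 mm diameter, on a 9 mm stem, 39 mm in front of the lid's edge. Shut: 215 mm in front of the hinge line and 4 mm below it. At balance: 53 mm in front of it and 208 mm above it (284 mm above the bench). Pinched from left and right (closing along the hinge line) it can pivot between the fingers as the lid swings.
- lid (a joint): Lid angle, rad: 0 shut, grows as the front edge swings up and to the rear; stop at 2.05. Lid with tube and knob: 0.55 kg; centre of mass, when shut, 80 mm in front of and 19 mm above the hinge line (heavy tube), so it balances before upright, at 1.339 rad (77 degrees). Hinge friction 0.03 N m lets it rest only within about 0.07 rad of that.
- bottle_mid (a point): White oil bottle with an orange nozzle, on the lid in front of the tube at the start. 38 mm diameter, 105 mm high; the round body reaches 83 mm above its foot, the nozzle above is 20 mm thick. About 0.09 kg. This point: on its axis, 52.5 mm above its foot; z along the axis.
- stud_04: Bystander: closed round road stud with clear lens, 128 mm diameter, 47 mm high, on the bench in front of the box to the right. Origin: centre of its underside.
- spare_lens: Bystander: round clear lens in its cell, 121 mm diameter, 14 mm high, on the bench in front of the box to the left. Origin: centre of its underside.
- dust_brush: Bystander: flat wooden brush, 168 mm long (its y), 24 mm wide, 10 mm high, on the bench in front of the box. Origin: centre of its underside.
Mind the look-alikes: they are no part of the job. What is shaped like the part that bears bottle_mid but green is not meant.

How it is judged:
On the way:
1. the oil bottle stands upright on the bench clear of the box, let go and the gripper withdrawn, while the lid is still shut (height (world z) of bottle_mid between 0.045 and 0.06 m and angle between bottle_mid's own z axis and vertical below 0.12 rad and (y of bottle_mid in the frame of test_box above 0.14 m or y of bottle_mid in the frame of test_box below -0.14 m or x of bottle_mid in the frame of test_box below -0.13 m or x of bottle_mid in the frame of test_box above 0.15 m) and value of joint lid below 0.1 rad and distance between the grasp point and bottle_mid above 0.07 m), for 0.2 s.
At the end, for the whole second after the job is handed in: The lid stands still within 0.07 rad (4 degrees) of its balance point, fingers gripping the ball knob with over 2 N; the oil bottle stands upright on the bench, its axis over 140 mm to a side of the box's centre, or 130 mm in front or 150 mm behind (value of joint lid between 1.269 and 1.409 rad and velocity of joint lid between -0.1 and 0.1 rad/s and contact force between the fingers and test_box above 2 N and distance between the grasp point and knob below 0.03 m and height (world z) of bottle_mid between 0.045 and 0.06 m and angle between bottle_mid's own z axis and vertical below 0.12 rad and (y of bottle_mid in the frame of test_box above 0.14 m or y of bottle_mid in the frame of test_box below -0.14 m or x of bottle_mid in the frame of test_box below -0.13 m or x of bottle_mid in the frame of test_box above 0.15 m)); the arm keeps its last pose, push and grip.
It fails at once if the lid tips over backwards (beyond 1.65 rad) (value of joint lid above 1.65 rad).
It fails at once if the lid drops shut (falls faster than 2.5 rad/s) (velocity of joint lid below -2.5 rad/s).
It fails at once if the bottle is laid over or knocked over (angle between bottle_mid's own z axis and vertical above 0.9 rad).
It fails at once if the stud, lens or brush in front of the box is pushed away (more than 30 mm) (distance of any of stud_04, spare_lens, dust_brush from where it was at the start of the episode above 0.03 m).
It also fails if it takes over 50 s, if anything falls off the work surface, if the arm or the gripper's body presses on something with over 40 N, if the wrist force passes 120 N, or if a joint passes its speed limit or range.

## Working session

There is one attempt and no reset: what is moved stays moved. The work goes in short steps, each a Python script; the robot and the scene stay as the last script left them, time stands still between calls to the robot, and variables do not carry over. Pictures are saved under pics/ and viewed, and the job is handed in when it is done.

```bash
ls; mkdir -p pics; cat > h.py <<'E'
import numpy as np, cv2
from bench import *
def px2w(c,u,v,z=None):
    K=c["intrinsics"];R=c["R"];t=c["t"]
    if z is None: z=c["range_z"][int(round(v)),int(round(u))]
    return R.T@(np.linalg.inv(K)@np.array([u,v,1.])*z-t)
def ray(c,u,v):
    K=c["intrinsics"];R=c["R"];t=c["t"]
    d=R.T@np.linalg.inv(K)@np.array([u,v,1.]); return -R.T@t,d/np.linalg.norm(d)
def proj(c,X):
    p=c["intrinsics"]@(c["R"]@np.array(X)+c["t"]); return p[:2]/p[2]
def cloud(c,m):
    v,u=np.nonzero(m&(c["range_z"]>0)); z=c["range_z"][v,u]
    P=np.linalg.inv(c["intrinsics"])@np.stack([u*z,v*z,z]).astype(float)
    return (c["R"].T@(P-np.array(c["t"]).reshape(3,1))).T
E
python3 - <<'E'
from h import *
for n in("scene","top"):
    c=capture(n); cv2.imwrite(f"pics/{n}0.png",c["image"])
    print(n,"cam at",-c["R"].T@c["t"],c["intrinsics"][0,0])
    for q in("test_box","tube_top","knob","bottle_mid","stud_04","spare_lens","dust_brush","hinge"):
        for d in spot_in(n,q):
            if d["conf"]<.2: continue
            print(q,round(d["conf"],2),np.round(d["xy"]),np.round(px2w(c,*d["xy"]),3))
print(current_clock(),current_position(),current_orientation())
E
```

```text
pics
scene cam at [ 0.08827301 -0.74185152  0.54130524] 371.6485388536086
test_box 0.97 [256. 210.] [ 0.524 -0.1    0.079]
tube_top 0.92 [256. 202.] [ 0.546 -0.066  0.079]
knob 0.57 [259. 201.] [ 0.555 -0.067  0.08 ]
bottle_mid 0.96 [214. 252.] [ 0.373 -0.162  0.053]
bottle_mid 0.84 [288. 241.] [ 0.534 -0.215  0.051]
bottle_mid 0.68 [244. 188.] [ 0.507 -0.076  0.133]
bottle_mid 0.67 [319. 235.] [ 0.617 -0.226  0.042]
stud_04 0.97 [244. 306.] [ 0.348 -0.324  0.048]
spare_lens 0.65 [158. 204.] [0.377 0.192 0.003]
dust_brush 0.66 [183. 234.] [0.371 0.    0.008]
hinge 0.7 [256. 210.] [ 0.525 -0.101  0.079]
top cam at [ 0.36517114 -0.03877784  1.39375888] 488.4350560185151
test_box 0.85 [255. 183.] [ 0.559 -0.022  0.082]
tube_top 0.68 [259. 182.] [ 0.561 -0.035  0.085]
tube_top 0.35 [243. 253.] [0.371 0.009 0.009]
knob 0.66 [254. 180.] [ 0.567 -0.021  0.081]
knob 0.33 [348. 256.] [ 0.366 -0.281  0.05 ]
bottle_mid 0.76 [317. 195.] [ 0.531 -0.192  0.076]
bottle_mid 0.7 [322. 157.] [ 0.632 -0.205  0.09 ]
bottle_mid 0.46 [302. 255.] [ 0.367 -0.151  0.092]
bottle_mid 0.45 [266. 199.] [ 0.506 -0.053  0.171]
bottle_mid 0.32 [258. 186.] [ 0.55  -0.031  0.079]
stud_04 0.65 [348. 255.] [ 0.369 -0.281  0.047]
spare_lens 0.82 [178. 249.] [0.379 0.193 0.004]
dust_brush 0.92 [249. 251.] [ 0.376 -0.008  0.01 ]
hinge 0.59 [257. 178.] [ 0.565 -0.029  0.135]
0.9 [0.24945694 0.54565979 0.22267307] [ 8.41349288e-01  5.40491791e-01 -1.66070818e-06  1.30554519e-05]
```

```bash
python3 - <<'E'
import cv2
a=cv2.imread("pics/scene0.png");cv2.imwrite("pics/s_crop.png",cv2.resize(a[130:340,110:380],None,fx=2.9,fy=2.8,interpolation=cv2.INTER_CUBIC))
b=cv2.imread("pics/top0.png");cv2.imwrite("pics/t_crop.png",cv2.resize(b[100:310,120:390],None,fx=2.9,fy=2.8,interpolation=cv2.INTER_CUBIC))
E
```

```text
(no output)
```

View pics/scene0.png

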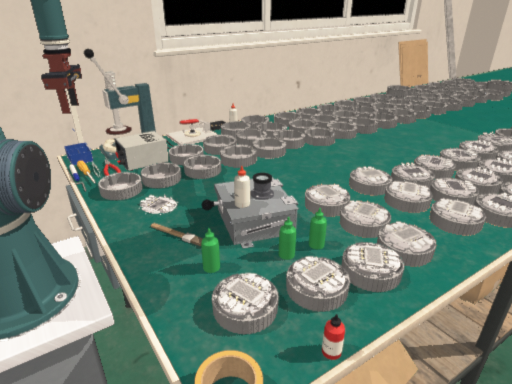

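View pics/s_crop.png

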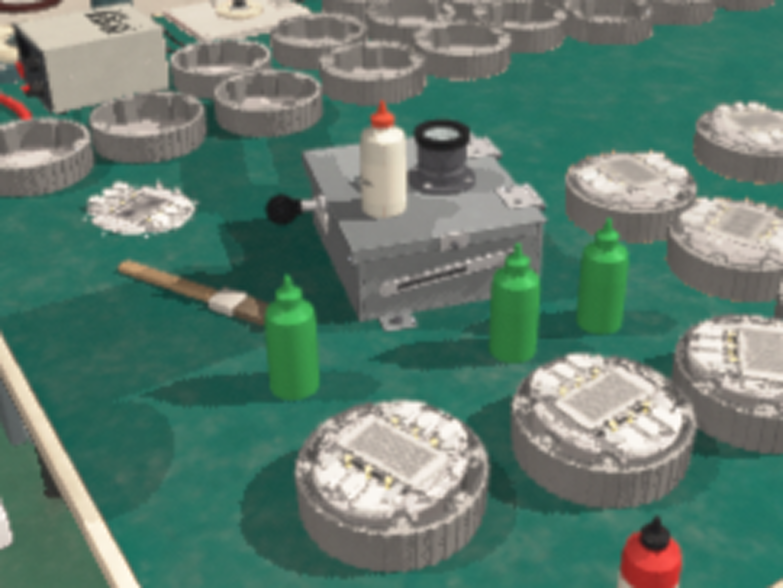

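View pics/t_crop.png

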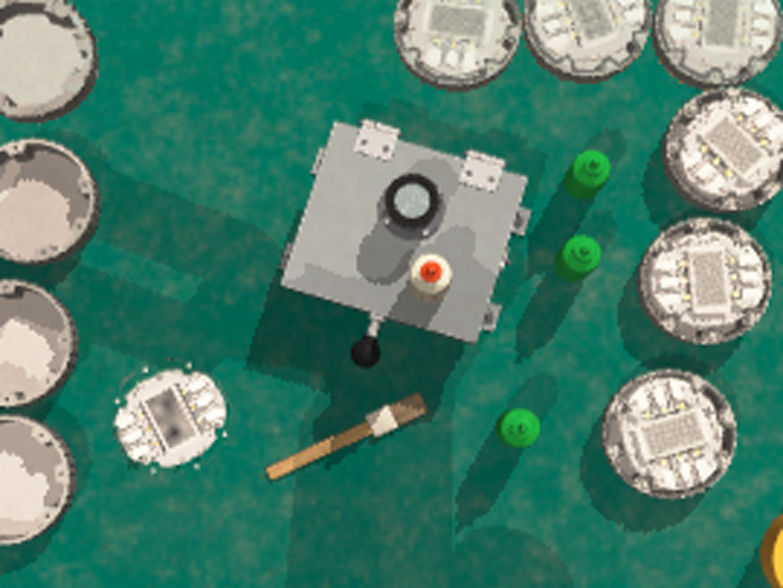

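View pics/top0.png

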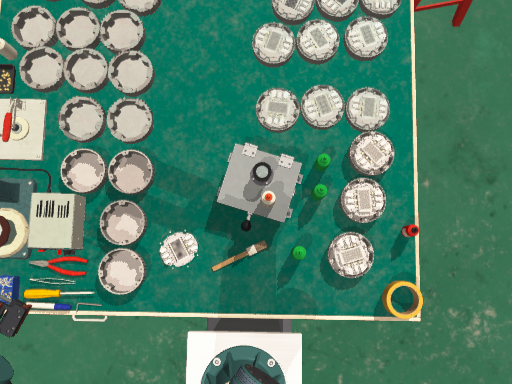

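The picked bottle is the white one with the orange nozzle: top (268,198), scene (243,187). Things that could be taken for it are three green bottles at scene (211,252), (288,241) and (318,231), a white bottle far behind at (233,113), and a red one at (333,338). The knob is at top (246,225) and scene (208,204). Next I measure these.

```bash
python3 - <<'E'
from h import *
cs={}
for n in("scene","top"):
    c=capture(n); cs[n]=c
    P=cloud(c,np.ones((384,512),bool))
    near=(abs(P[:,0]-.53)<.18)&(abs(P[:,1]+.03)<.2)
    # lid
    L=P[near&(abs(P[:,2]-.079)<.004)]
    r=cv2.minAreaRect((L[:,:2]*1000).astype(np.float32)); print(n,"lid rect",r,np.median(L[:,2]))
    # bottle on lid
    for d in silhouettes(n,"bottle_mid"):
        B=cloud(c,d["region"])
        print(" bottle",round(d["conf"],2),d["xy"],len(B),np.round(np.median(B,0),3),np.round(B.min(0),3),np.round(B.max(0),3))
    # dark pixels near knob
    m=(c["image"].max(2)<60); 
    w=np.zeros_like(m)
    if n=="top": w[214:236,236:256]=1
    else: w[192:216,198:216]=1
    m&=w; v,u=np.nonzero(m); B=cloud(c,m); print(" knob px",u.mean(),v.mean(),len(u),u.min(),u.max(),v.min(),v.max(),np.median(B,0),B.max(0))
    cs[n+"k"]=(u.mean(),v.mean())
def tri(a,b):
    o1,d1=ray(cs["scene"],*a);o2,d2=ray(cs["top"],*b)
    A=np.stack([d1,-d2],1);s=np.linalg.lstsq(A,o2-o1,rcond=None)[0]
    p,q=o1+s[0]*d1,o2+s[1]*d2; return (p+q)/2,np.linalg.norm(p-q)
print("knob tri",tri(cs["scenek"],cs["topk"]))
E
```

```text
scene lid rect ((532.9494018554688, -68.90388488769531), (275.4793701171875, 290.49639892578125), 72.26055145263672) 0.07847633070580644
 bottle 0.96 [242.5, 188.1] 488 [ 0.502 -0.071  0.129] [ 0.49  -0.079  0.079] [ 0.524 -0.05   0.177]
 bottle 0.92 [286.5, 242.7] 544 [ 0.533 -0.212  0.051] [ 0.521 -0.222  0.001] [ 0.608 -0.14   0.101]
 bottle 0.84 [317.7, 230.8] 491 [ 0.617 -0.22   0.053] [ 0.607 -0.231 -0.001] [ 0.735 -0.119  0.098]
 bottle 0.76 [211.7, 250.5] 650 [ 0.367 -0.158  0.051] [ 0.354 -0.166 -0.001] [ 0.439 -0.02   0.101]
 knob px 207.34513274336283 204.92920353982302 113 202 214 200 210 [ 0.43959388 -0.00705565  0.07574083] [0.51022923 0.10415446 0.08525431]
top lid rect ((530.7470703125, -69.14173889160156), (276.8876037597656, 293.619140625), 74.1305160522461) 0.07938357123223679
 bottle 0.78 [321.0, 159.8] 188 [ 0.622 -0.205  0.075] [ 0.609 -0.225  0.011] [ 0.645 -0.191  0.107]
 bottle 0.51 [322.2, 192.9] 193 [ 0.539 -0.197  0.076] [ 0.524 -0.226 -0.   ] [ 0.572 -0.182  0.108]
 bottle 0.5 [299.1, 252.3] 181 [ 0.375 -0.141  0.076] [ 0.357 -0.17  -0.003] [ 0.393 -0.125  0.111]
 bottle 0.49 [266.4, 200.8] 217 [ 0.508 -0.057  0.154] [ 0.493 -0.078  0.076] [ 0.542 -0.04   0.186]
 knob px 245.68 225.46 100 241 251 219 231 [ 4.44663662e-01 -3.92027471e-04  8.13582491e-02] [0.46155028 0.01601011 0.08882135]
knob tri (array([0.44413992, 0.00068038, 0.06960847]), np.float64(0.000777811228454429))
```

```bash
python3 - <<'E'
from h import *
c=capture("top")
K,R,t=c["intrinsics"],c["R"],c["t"]
v,u=np.mgrid[0:384,0:512]; z=c["range_z"]
P=np.linalg.inv(K)@np.stack([u*z,v*z,z]).reshape(3,-1).astype(float); X=(R.T@(P-np.array(t).reshape(3,1))).T.reshape(384,512,3)
m=(abs(X[...,2]-.079)<.006)&(z>0)
m=cv2.morphologyEx(m.astype(np.uint8),cv2.MORPH_OPEN,np.ones((3,3)))
n,lab,st,ce=cv2.connectedComponentsWithStats(m)
for i in range(1,n):
    if st[i,4]>800:
        m2=cv2.morphologyEx((lab==i).astype(np.uint8),cv2.MORPH_OPEN,np.ones((13,13)))>0
        L=X[m2]; r=cv2.minAreaRect((L[:,:2]*1000).astype(np.float32)); print(st[i],r, L[:,2].mean())
# tube top: z ~.13
s=capture("scene")
for nm,c in(("top",c),("scene",s)):
    A=cloud(c,np.ones((384,512),bool))
    near=(np.hypot(A[:,0]-.56,A[:,1]+.03)<.06)&(A[:,2]>.126)&(A[:,2]<.136)&(A[:,0]>.535)
    T=A[near]; print(nm,"tube",cv2.minEnclosingCircle((T[:,:2]*1000).astype(np.float32)),np.median(T[:,2]),len(T))
    near=(np.hypot(A[:,0]-.51,A[:,1]+.058)<.035)&(A[:,2]>.166)
    T=A[near]; print(nm,"nozzle",np.round(T.mean(0),3),T[:,2].max(),len(T))
    near=(np.hypot(A[:,0]-.51,A[:,1]+.058)<.03)&(A[:,2]>.10)&(A[:,2]<.158)
    T=A[near]
    from scipy.optimize import least_squares
    f=least_squares(lambda p:np.hypot(T[:,0]-p[0],T[:,1]-p[1])-.019,[.51,-.055],loss="soft_l1",f_scale=.002); print(nm,"body axis",f.x,len(T),np.abs(f.fun).mean())
E
```

```text
[ 217  143   84   79 3646] ((0.0, 0.0), (0.0, 0.0), 0.0) nan
top tube ((583.8754272460938, -40.533164978027344), 25.00719451904297) 0.1296926696372421 197
top nozzle [ 0.512 -0.057  0.173] 0.19041186055310405 43
top body axis [ 0.51272528 -0.05756267] 126 0.00282713757244931
scene tube ((582.4745483398438, -41.63896179199219), 27.007888793945312) 0.12896263508630124 98
scene nozzle [ 0.509 -0.061  0.172] 0.182690447903407 40
scene body axis [ 0.51083699 -0.05684114] 362 0.0015405689671100654<stdin>:12: RuntimeWarning: Mean of empty slice.
  ret = ret.dtype.type(ret / rcount)
```

```bash
python3 - <<'E'
from h import *
from scipy.optimize import minimize
c=capture("top")
K,R,t=c["intrinsics"],c["R"],c["t"]
v,u=np.mgrid[0:384,0:512]; z=c["range_z"]
P=np.linalg.inv(K)@np.stack([u*z,v*z,z]).reshape(3,-1).astype(float); X=(R.T@(P-np.array(t).reshape(3,1))).T.reshape(384,512,3)
m=((X[...,2]>.06)&(z>0)).astype(np.uint8); m[:, :215]=0;m[:,306:]=0;m[:140]=0;m[235:]=0
# lateral correction: project lid-level rays only; use open to strip knob
m=cv2.morphologyEx(m,cv2.MORPH_OPEN,np.ones((9,9)))
n,lab,st,_=cv2.connectedComponentsWithStats(m);i=1+np.argmax(st[1:,4]);m=lab==i
vv,uu=np.nonzero(m)
cam=-R.T@t
d=(R.T@np.linalg.inv(K)@np.stack([uu,vv,np.ones_like(uu)]).astype(float)); s=(.079-cam[2])/d[2]; Q=(cam[:,None]+d*s)[:2].T
r=cv2.minAreaRect((Q*1000).astype(np.float32));print(st[i],r)
im=c["image"].copy(); im[m]=im[m]//2+np.array([0,0,120],np.uint8); 
tube=np.array([.5832,-.041]);knob=np.array([.4441,.0007])
# soft fit: rect IoU, lid extents x -.088..~.088+, y +-.096
g=np.stack(np.meshgrid(np.arange(.40,.70,.002),np.arange(-.2,.12,.002)),-1).reshape(-1,2)
pu=(R@np.c_[g,np.full(len(g),.079)].T+np.array(t).reshape(3,1));pp=(K@pu);pp=(pp[:2]/pp[2]).round().astype(int)
inm=m[pp[1],pp[0]]
def cost(p):
    cs,sn=np.cos(p[2]),np.sin(p[2]);e=g-p[:2];x=e[:,0]*cs+e[:,1]*sn;y=-e[:,0]*sn+e[:,1]*cs
    w=lambda a:1/(1+np.exp(-a/.0015))
    mod=w(x+.088)*w(p[3]-x)*w(y+.096)*w(.096-y)
    return np.sum((mod-inm)**2)
f=minimize(cost,[.56,-.035,-.28,.09],method="Nelder-Mead",options=dict(maxiter=2000,xatol=1e-5,fatol=.01,initial_simplex=None));print(f.x,f.fun,inm.sum())
p=f.x;Rz=np.array([[np.cos(p[2]),np.sin(p[2])],[-np.sin(p[2]),np.cos(p[2])]])
print("tube in box",Rz@(tube-p[:2]),"knob",Rz@(knob-p[:2]),"bottle",Rz@(np.array([.5115,-.057])-p[:2]))
q=[proj(c,[*(p[:2]+Rz.T@np.array(a)),.079]) for a in((-.088,-.096),(-.088,.096),(p[3],.096),(p[3],-.096))]
big=cv2.resize(c["image"][120:250,190:330],None,fx=4.5,fy=4.5)
cv2.polylines(big,[(((np.array(q)-[190,120])+.5)*4.5).astype(np.int32)],True,(0,0,255),1)
cv2.imwrite("pics/fit.png",big)
E
```

```text
[ 219  145   81   74 4325] ((563.8267822265625, -36.43627166748047), (195.90774536132812, 184.45553588867188), 73.73502349853516)
[ 0.56486503 -0.03456085 -0.26543618  0.08305347] 411.71889440154666 8075
tube in box [ 0.01938203 -0.00140383] knob [-0.12578561  0.00234563] bottle [-0.04560963 -0.03565255]
```

View pics/fit.png

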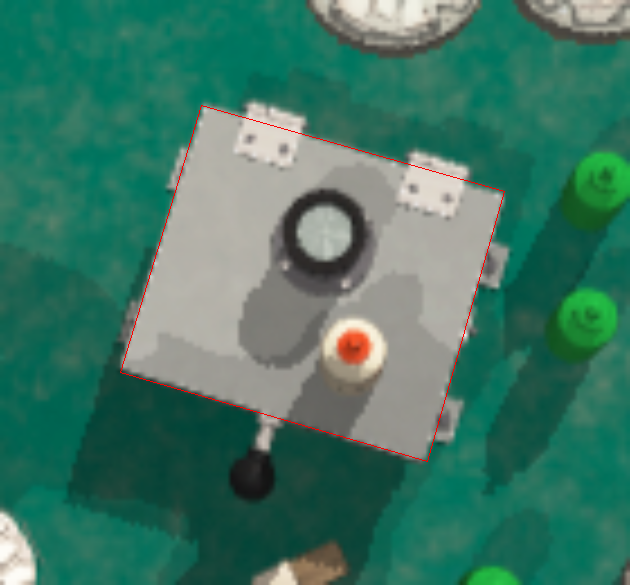

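```bash
cat >> h.py <<'E'
from scipy.spatial.transform import Rotation as Ro
YAW=-.281; O=np.array([.5645,-.0352])
bx=np.array([np.cos(YAW),np.sin(YAW),0]); by=np.array([-np.sin(YAW),np.cos(YAW),0])
def box(x,y,z): return np.array([*O,0])+bx*x+by*y+np.array([0,0,z])
def down(sgn=1):
    x=sgn*by; z=np.array([0,0,-1.]); return Ro.from_matrix(np.stack([x,np.cross(z,x),z],1)).as_quat()
BOT=np.array([.5115,-.057]); KN=np.array([.4443,.0005,.072])
HI=box(.088,0,.076)
def knob(th):
    a=th-.0186; return HI-bx*.21504*np.cos(a)+np.array([0,0,.21504*np.sin(a)])
E
python3 - <<'E'
from h import *
print("knob(0)",knob(0),KN,"knob bal",knob(1.339))
for s in(1,-1):
    for nm,p in(("bot",[*BOT,.115]),("botup",[*BOT,.27]),("place",box(-.01,.195,.036)),("placeup",box(-.01,.195,.27)),("k0",knob(0)-[0,0,.019]),("k0u",knob(0)+[0,0,.12]),("k1",knob(.7)-[0,0,.019]),("k2",knob(1.339)-[0,0,.019])):
        q=inverse_kinematics(p,down(s)); print(s,nm,np.round(p,3),None if q is None else np.round(q,2))
s=capture("top"); P=cloud(s,np.ones((384,512),bool))
d=P[np.hypot(*(P[:,:2]-box(-.01,.195,0)[:2]).T)<.07]; print("place spot height",d[:,2].max(),len(d))
d=P[(P[:,0]>.3)&(P[:,0]<.75)&(P[:,1]>.05)&(P[:,1]<.5)];print("max height left",d[d[:,2].argmax()])
E
```

```text
knob(0) [4.42478424e-01 1.99812834e-05 7.20004866e-02] [0.4443 0.0005 0.072 ] knob bal [ 0.59785408 -0.04482723  0.28433383]
1 bot [ 0.511 -0.057  0.115] [-0.25  0.37  1.81 -0.    0.96 -1.54]
1 botup [ 0.511 -0.057  0.27 ] [-0.25  0.19  1.63 -0.    1.32 -1.54]
1 place [0.609 0.155 0.036] [ 0.14  0.6   1.62 -0.    0.92 -1.15]
1 placeup [0.609 0.155 0.27 ] [ 0.14  0.36  1.38 -0.    1.39 -1.15]
1 k0 [0.442 0.    0.053] [-0.16  0.39  2.02 -0.    0.73 -1.45]
1 k0u [0.442 0.    0.192] [-0.16  0.17  1.87 -0.    1.1  -1.45]
1 k1 [ 0.489 -0.013  0.192] [-0.17  0.23  1.78 -0.    1.13 -1.46]
1 k2 [ 0.598 -0.045  0.265] [-0.19  0.32  1.45 -0.    1.36 -1.48]
-1 bot [ 0.511 -0.057  0.115] [-0.25  0.37  1.81 -0.    0.96  1.61]
-1 botup [ 0.511 -0.057  0.27 ] [-0.25  0.19  1.63 -0.    1.32  1.61]
-1 place [0.609 0.155 0.036] [ 0.14  0.6   1.62 -0.    0.92  1.99]
-1 placeup [0.609 0.155 0.27 ] [ 0.14  0.36  1.38 -0.    1.39  1.99]
-1 k0 [0.442 0.    0.053] [-0.16  0.39  2.02 -0.    0.73  1.7 ]
-1 k0u [0.442 0.    0.192] [-0.16  0.17  1.87 -0.    1.1   1.7 ]
-1 k1 [ 0.489 -0.013  0.192] [-0.17  0.23  1.78 -0.    1.13  1.68]
-1 k2 [ 0.598 -0.045  0.265] [-0.19  0.32  1.45 -0.    1.36  1.66]
place spot height 0.010774770438593201 1817
max height left [0.40387514 0.48143488 0.09985355]
```

```bash
python3 - <<'E'
from h import *
q=down(1)
move_ptp([*BOT,.27],q)
r=servo_line([*BOT,.117],q,rate=.15,contact_N=6)
print("contact",r,current_position(),current_clock())
for n in("scene","top"):
    c=capture(n); cv2.imwrite(f"pics/{n}1.png",cv2.resize(c["image"][130:280,160:340],None,fx=4,fy=4))
E
```

```text
contact False [ 0.5121688  -0.05705874  0.11767117] 4.8167
```

View pics/scene1.png

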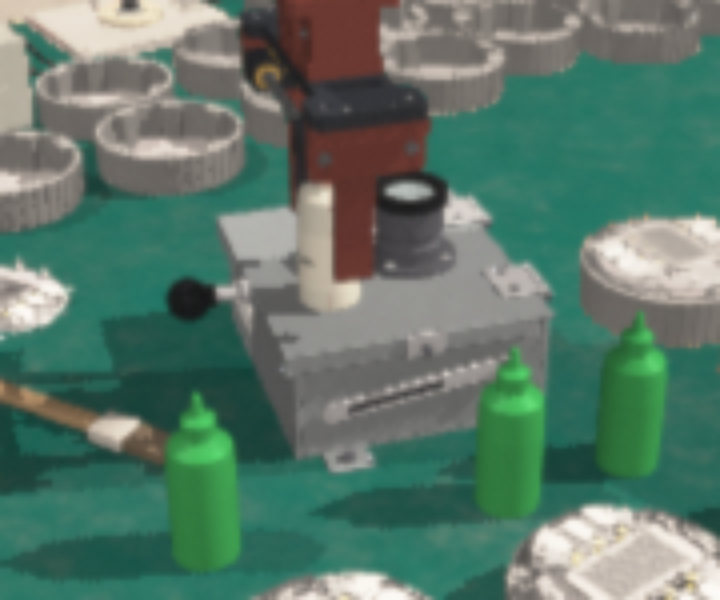

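The scene view shows the open fingers straddling the white bottle at crop (325,245), between it and the camera, and clear of the tube. Closing now.

```bash
python3 - <<'E'
from h import *
q=down(1)
f0=np.array(current_force())
move_gripper(0.0); print("gap",current_finger_gap(),np.array(current_force())-f0)
servo_line([*BOT,.20],q,rate=.12)
print("gap",current_finger_gap(),np.array(current_force())-f0,current_clock())
c=capture("scene"); cv2.imwrite("pics/scene2.png",cv2.resize(c["image"][80:260,140:340],None,fx=3.5,fy=3.3))
E
```

```text
gap 0.03622430212029916 [ 1.31407126  0.17438358 -1.8891956 ]
gap 0.036968162638769064 [-0.15809891  0.36815753 -1.29276294] 6.6
```

View pics/scene2.png

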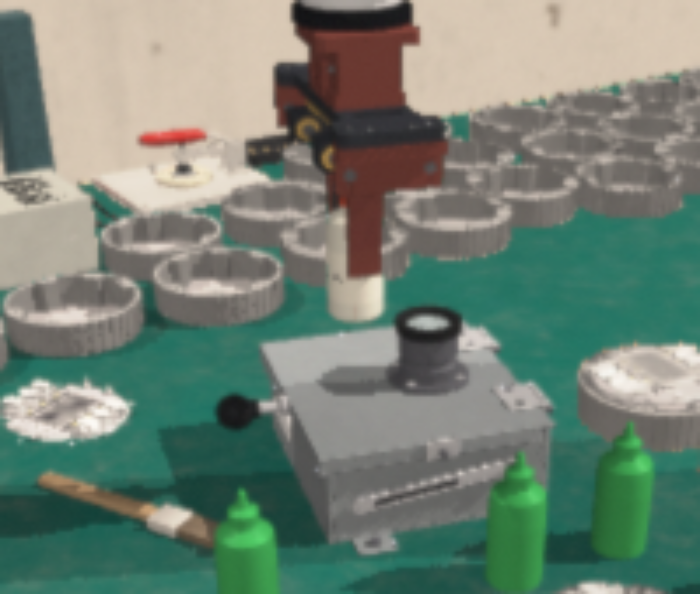

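```bash
python3 - <<'E'
from h import *
q=down(1)
T=box(-.01,.195,0)
move_ptp(T+[0,0,.20],q)
servo_line(T+[0,0,.055],q,rate=.12)
r=servo_line(T+[0,0,.035],q,rate=.03,contact_N=3)
print(r,current_position(),current_clock())
c=capture("scene"); cv2.imwrite("pics/scene3.png",cv2.resize(c["image"][80:260,140:340],None,fx=3.5,fy=3.3))
E
```

```text
True [0.60881724 0.15468872 0.03782837] 9.5
```

View pics/scene3.png

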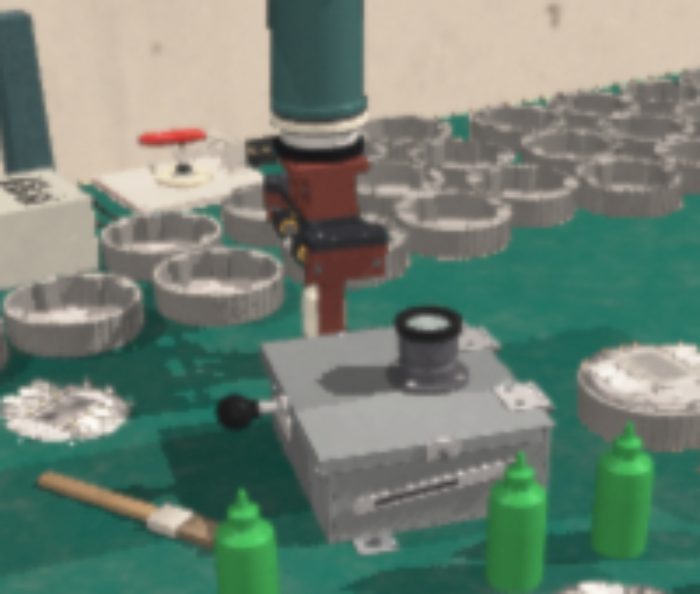

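Contact came at the expected height (TCP 0.038). Releasing and withdrawing.

```bash
python3 - <<'E'
from h import *
q=down(1)
T=box(-.01,.195,0)
move_gripper(.065); print(current_finger_gap())
servo_line(T+[0,0,.20],q,rate=.12)
sleep(.3)
K0=knob(0)
move_ptp(box(-.25,.08,.24),q)
sleep(.1)
cs={}
for n in("scene","top"):
    c=capture(n); cs[n]=c; cv2.imwrite(f"pics/{n}4.png",cv2.resize(c["image"][80:280,130:340],None,fx=3.5,fy=2.9))
    A=cloud(c,np.ones((384,512),bool))
    B=A[(np.hypot(*(A[:,:2]-T[:2]).T)<.04)&(A[:,2]>.012)]
    print(n,len(B),np.round(np.median(B,0),3),np.round(B.max(0),3))
print(current_clock())
E
```

```text
0.06499971950792037
scene 209 [0.606 0.138 0.065] [0.626 0.161 0.104]
top 215 [0.607 0.147 0.074] [0.634 0.169 0.109]
13.2417
```

View pics/scene4.png

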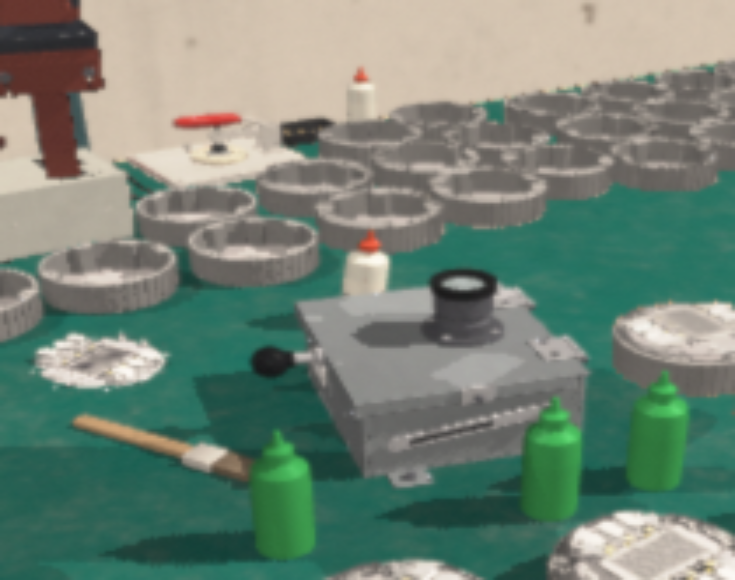

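View pics/top4.png

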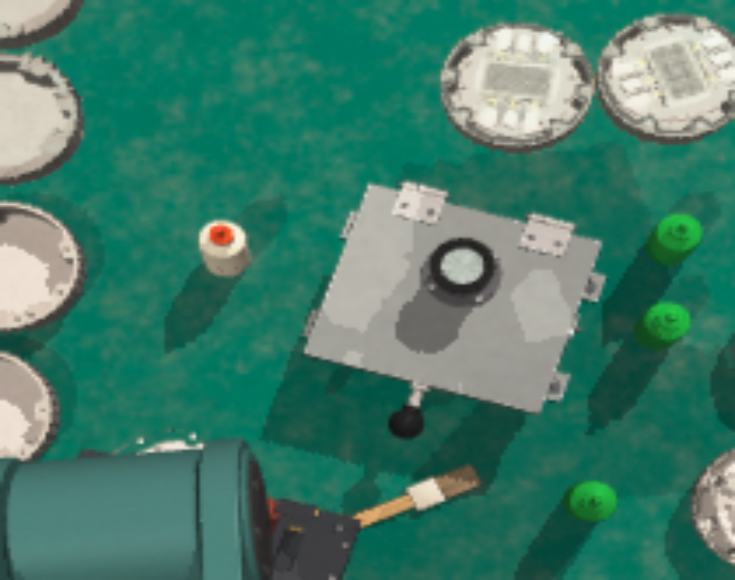

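The bottle stands upright at about (0.608, 0.152), seen at top crop (222,245), and its top is at 0.105–0.109 m. The lid is shut. Now the knob.

```bash
python3 - <<'E'
from h import *
q=down(1)
G=np.array([.4438,.0003,.072])-[0,0,.019]
move_ptp(G+[0,0,.12],q)
f0=np.array(current_force())
r=servo_line(G,q,rate=.12,contact_N=6)
print(r,current_position(),current_clock())
c=capture("top"); cv2.imwrite("pics/top5.png",cv2.resize(c["image"][150:280,170:340],None,fx=4,fy=4))
c=capture("scene"); cv2.imwrite("pics/scene5.png",cv2.resize(c["image"][130:280,140:320],None,fx=4,fy=4))
move_gripper(0.0)
print("gap",current_finger_gap(),np.array(current_force())-f0,np.array(current_torque()),current_position())
E
```

```text
False [4.44280536e-01 4.24923347e-04 5.35822206e-02] 15.0833
gap 0.026425043863200753 [ 1.47234033  1.49508752 -0.5292384 ] [ 0.39772895 -0.05215912 -0.0293306 ] [0.44387114 0.0004971  0.05301943]
```

View pics/scene5.png

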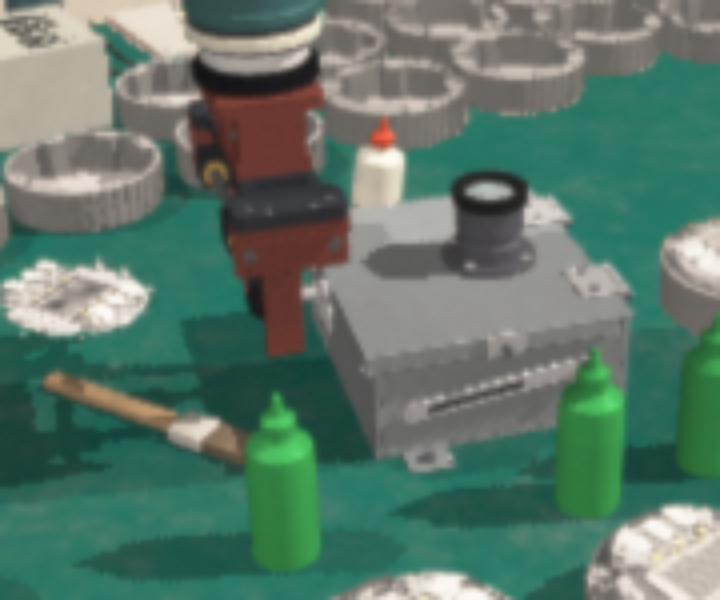

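The fingers hold the ball (gap 26 mm). Swinging up in short chords, watching the force.

```bash
python3 - <<'E'
from h import *
q=down(1)
off=np.array([.4438,.0003,.072])-knob(0)
print("off",off)
f0=np.array(current_force())
for th in np.arange(.12,.73,.12):
    servo_line(knob(th)+off-[0,0,.019],q,rate=.1)
    f=np.array(current_force()); print(round(th,2),"Fx,Fy box",np.round([f@bx,f@by,f[2]],1),"gap",round(current_finger_gap(),4),np.round(current_position()-(knob(th)+off-[0,0,.019]),4),round(current_clock(),1))
c=capture("scene"); cv2.imwrite("pics/scene6.png",cv2.resize(c["image"][80:280,140:340],None,fx=3.5,fy=2.9))
E
```

```text
off [ 1.32157597e-03  2.80018717e-04 -4.86621250e-07]
0.12 Fx,Fy box [ 1.2  2.6 -2.3] gap 0.0262 [0.0001 0.0002 0.    ] 16.3
0.24 Fx,Fy box [-0.   4.3 -2.7] gap 0.0268 [-0.0001  0.0002 -0.0003] 16.7
0.36 Fx,Fy box [-0.3  4.  -2.3] gap 0.0266 [-0.0002  0.0002 -0.0005] 17.1
0.48 Fx,Fy box [-0.8  5.6 -2.3] gap 0.0263 [-0.0003  0.0002 -0.0004] 17.5
0.6 Fx,Fy box [-0.6  4.6 -0.8] gap 0.0268 [-0.0002  0.0002 -0.0003] 17.9
0.72 Fx,Fy box [-1.1  4.4 -0.2] gap 0.0264 [-0.      0.0001 -0.0002] 18.3
```

View pics/scene6.png

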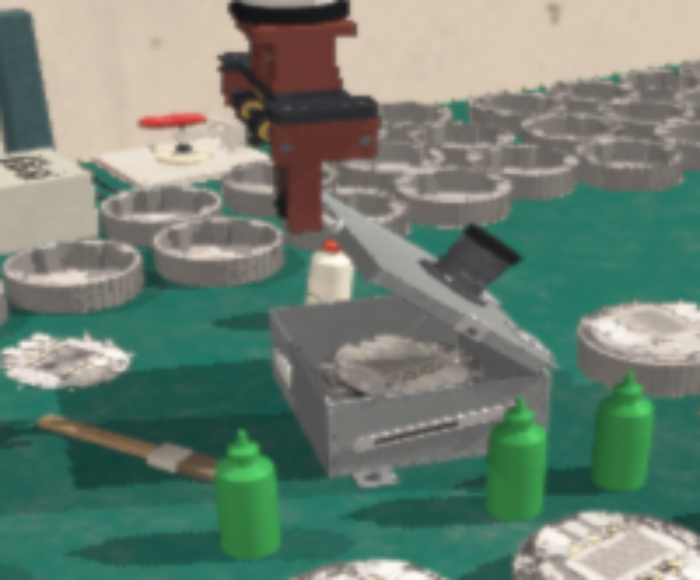

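The lid is half open, with the knob between the fingers at crop (305,215), and the forces are small. Continuing.

```bash
python3 - <<'E'
from h import *
q=down(1)
off=np.array([.4438,.0003,.072])-knob(0)
for th in [.84,.96,1.08,1.18,1.27,1.339]:
    servo_line(knob(th)+off-[0,0,.019],q,rate=.08 if th<1.2 else .04)
    f=np.array(current_force()); print(round(th,2),"Fx,Fy box",np.round([f@bx,f@by,f[2]],1),"gap",round(current_finger_gap(),4),np.round(current_position()-(knob(th)+off-[0,0,.019]),4),round(current_clock(),1))
for n in("scene","top"):
    c=capture(n); cv2.imwrite(f"pics/{n}7.png",cv2.resize(c["image"][80:280,140:340],None,fx=3.5,fy=2.9))
    A=cloud(c,np.ones((384,512),bool))
    X=np.stack([(A-HI)@bx,(A-HI)@by,A[:,2]-.076],1)
    # lid slab region: near hinge plane, between fingers excluded
    m=(abs(X[:,1])<.094)&(X[:,2]>.02)&(X[:,2]<.16)&(X[:,0]>-.08)&(X[:,0]<.15)
    Y=X[m]; print(n,len(Y))
    if len(Y)>50:
        # ransac line in (x,z)
        best=None;rng=np.random.default_rng(0)
        for a in np.arange(1.1,1.6,.005):
            d=Y[:,0]*np.sin(a)+Y[:,2]*np.cos(a) # lid dir (-cos a, sin a); normal (sin a, cos a)
            h,e=np.histogram(d,bins=np.arange(-.03,.06,.002))
            k=h.argmax()
            if best is None or h[k]>best[0]: best=(h[k],a,e[k]+.001)
        print("lid angle est",best)
E
```

```text
0.84 Fx,Fy box [-1.1  4.5 -2. ] gap 0.0265 [-0.      0.0001 -0.0003] 18.9
0.96 Fx,Fy box [ 0.4  4.5 -2.1] gap 0.0264 [-0.0002  0.0001 -0.0004] 19.3
1.08 Fx,Fy box [-0.6  5.8 -1. ] gap 0.0266 [-0.0004  0.0002 -0.0004] 19.8
1.18 Fx,Fy box [-0.5  5.4  0.1] gap 0.0261 [-0.0003  0.0001 -0.0002] 20.2
1.27 Fx,Fy box [-1.2  5.   0.8] gap 0.0266 [-0.0001  0.      0.    ] 20.9
1.34 Fx,Fy box [-1.5  3.7  2.5] gap 0.027 [ 0.0003 -0.0001  0.0002] 21.4
scene 1027
lid angle est (np.int64(620), np.float64(1.3299999999999952), np.float64(-0.0029999999999999758))
top 13
```

View pics/scene7.png

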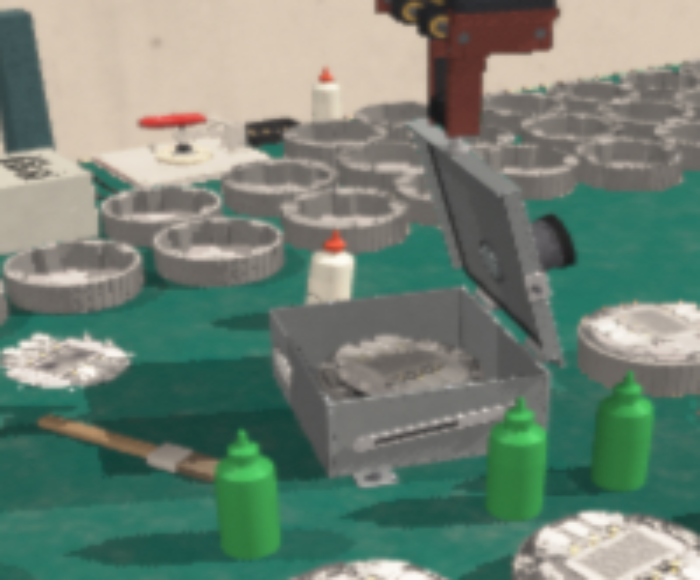

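View pics/top7.png

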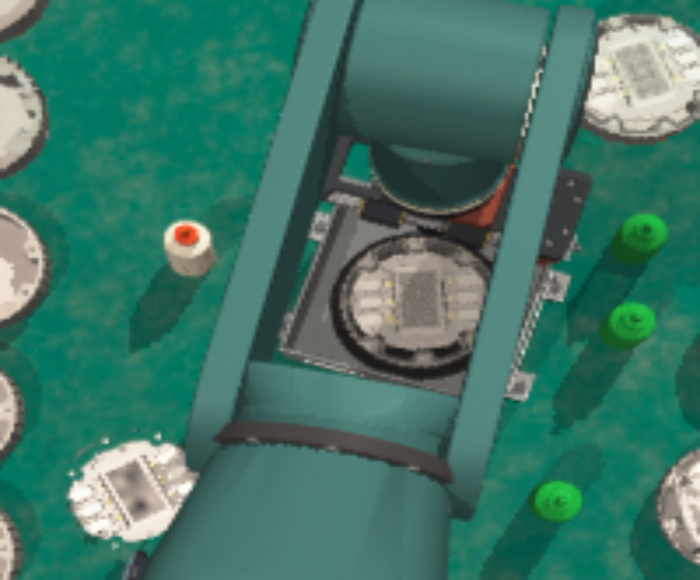

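The scene view shows the lid held near balance, with the fingers on the knob at crop (460,115) and the bottle upright at (332,270). The lid plane from depth is at 1.33 rad. A short check that it holds still, then I hand in.

```bash
python3 - <<'E'
from h import *
for i in range(2):
    sleep(.4); f=np.array(current_force()); print(np.round(f,1),np.round(current_position(),4),np.abs(current_qvel()).max(),current_finger_gap())
c=capture("scene")
A=cloud(c,np.ones((384,512),bool)); X=np.stack([(A-HI)@bx,(A-HI)@by,A[:,2]-.076],1)
m=(abs(X[:,1])<.094)&(X[:,2]>.02)&(X[:,2]<.16)&(X[:,0]>-.08)&(X[:,0]<.15); Y=X[m]
d=Y[:,0]*np.sin(1.33)+Y[:,2]*np.cos(1.33); Y=Y[abs(d+.003)<.006]; s=np.polyfit(Y[:,2],Y[:,0],1); print("lid angle",np.pi/2+np.arctan(s[0]),"kin",np.arctan2(current_position()[2]+.019-.076,-(np.array(current_position())-HI)@bx)+.0186)
B=A[(np.hypot(A[:,0]-.609,A[:,1]-.154)<.04)&(A[:,2]>.012)]; lo=B[(B[:,2]<.06)];hi=B[(B[:,2]>.06)&(B[:,2]<.08)]; print("bottle",B[:,2].max(),np.median(lo,0),np.median(hi,0))
print(current_clock()); close_job()
E
```

```text
[-1.4  5.3  3.7] [ 0.5991 -0.0445  0.2654] 0.0027586563653709713 0.026811163600779755
[-1.   4.6  3.9] [ 0.5992 -0.0446  0.2654] 0.0022430226524510345 0.02651004893636352
lid angle 1.3267321826319995 kin 1.3445350339039008
bottle 0.10304090239651793 [0.60049603 0.13673144 0.0437552 ] [0.60519953 0.13851987 0.07115612]
22.325
the job is handed in; nothing more can be done
```

The job is handed in at 22.3 s; no verdict is reported, so what follows rests on my own checks.

- **Bottle:** I lifted the white bottle with the orange nozzle off the lid and stood it on the bench to the left of the box, about 195 mm from the box's centre. I let go and withdrew while the lid was still shut. In the last pictures it stood upright, its top at about 0.103 m.
- **Lid:** I gripped the ball knob from left and right and swung the lid up to its balance point. In the last check:
  - The arm was still.
  - The finger gap was 26.5 mm on the 28 mm ball.
  - The force on the tool was about 6 N.
- **Lid angle:** The two measurements differ slightly: 1.345 rad from the arm's pose and 1.327 rad from the depth image. Both are well inside the allowed 1.269–1.409 rad.
- **Stud, lens and brush:** I never touched them, and the brush and lens look unmoved in the pictures. I didn't measure their final positions.

I found the box's heading by three methods, which ran from -0.265 to -0.291 rad. I used -0.281, and it caused only a steady sideways force of 4–6 N during the swing.

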